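# Offer up the guard's hinge leaf to its jamb

## Task

Lift the white hinge leaf with the orange grip tab up and off its hook, carry it over without dropping it or setting it down, and lower it upright so that its brass knuckle sits between the two brass knuckles on the grey jamb block with all three holes in one straight line, ready for the 8 mm hinge pin to slip through. Do not ram it into the jamb, and leave the pin, the bottles and the tray where they are. Finish while still holding the leaf there in the gripper: do not let go, and do not let it rest on the jamb.

Things in the scene. Friction and masses are not known exactly. Their poses are not given: they have to be found in the camera images.
- leaf: Loose upright hinge leaf, 0.15 to 0.28 kg. Origin: bore centre of its one brass knuckle, at the bottom; y = bore axis, z = up, x = through the thickness; front and back alike, fits either way round. Knuckle tube 30 mm outside, 14 mm bore, 30 mm long in y. Above it a white plate 8 mm thick: 30 mm wide in y up to z = 30 mm, 80 mm wide from z = 30 to 104 mm.
- leaf_tab (a point): Centre of the leaf's orange grip tab, the place to grasp from above: 12 mm thick in the leaf's x, 30 mm wide in y, 42 mm high (z = 104 to 146 mm above the leaf's origin; this point at 125 mm).
- leaf_window (a point): Middle of the top edge of the window in the leaf's plate by which it hangs, 90 mm above the leaf's origin. Window 44 mm wide in y, 30 mm high downward from here.
- stand: Fixed hook stand. Origin: underside of base, below the hook bar; base x -85 to 65, y -50 to 50 mm, 12 mm thick. Post at x -75 to -55 mm, 160 mm high. From it a flat bar, 20 mm wide, 8 mm thick, top at z = 160 mm, runs to +x. The leaf hangs on it, window edge on the bar, leaf origin at z = 70 mm and x -20 to 20 mm, its x along the bar.
- stand_lip (a point): Top of the upturned lip at the bar's free end: 6 mm thick in x, 20 mm wide, 8 mm above the bar's top; at x = 48, z = 168 mm on the stand. To come off, the leaf is lifted 8 to 22 mm (best 14), then moved along the stand's +x until its origin is beyond x = 60 mm.
- jamb: Fixed jamb. Origin: on the bench, below the bore axis. Grey block x -64 to -4, y -65 to 65 mm, 70 mm high; steel leaf 8 mm thick on its +x face, 118 mm wide, top at z = 70 mm; above it two brass knuckles (30 mm outside, 14 mm bore, 30 mm long) at y = -49 to -19 and 19 to 49 mm, common axis along y at z = 95 mm.
- jamb_bore (a point): Middle of the 38 mm gap between the jamb's knuckles, on their axis, axes as jamb: the leaf's origin belongs here, its y along this y, either way round. The gap is open from above and ends on the steel 25 mm below this point, so the leaf's knuckle hangs free: 10 mm air below, 4 mm play at each end.
- pin: Bystander: brass hinge pin 8 mm thick, 116 mm long, lying in the tray along its y, origin under its middle. Leave alone.
- tray: Fixed blue tray 50 x 160 x 16 mm that holds the pin; origin under its centre.
- rack: Fixed dark grey bottle rack 70 x 180 x 50 mm, long side along y; origin under its centre.
- bottle_a: Bystander: white sample bottle, 42 mm across, 105 mm tall, standing in the rack; origin under its centre. Leave alone.
- bottle_b: Bystander: a second bottle like it.
Not all that is in view belongs to the job. Leave any red look-alike of the stand alone.

How it is judged:
By the outcome, as a careful person would: the job done as asked, in the order asked, and still so for the second after the job is handed in, while the arm keeps its last pose, push and grip.
It also fails if it takes over 54 s, if anything falls off the work surface, if the arm or the gripper's body presses on something with over 40 N, if the wrist force passes 120 N, or if a joint passes its speed limit or range.

## Robot

A 6-joint arm with a two-finger parallel gripper is mounted at the origin on the work surface. World frame = base frame: x ahead of the robot, y to its left, z up, the work surface at z = 0. Lengths are in m, angles in degrees, forces in N, time in s.
With the tool pointing down it reaches from about 0.4 to 0.825 m from the base axis. Payload 7 kg.
Tool frame: the origin (TCP) lies at the very end of the fingers, on their centre line; the grasp point (between the pads) lies 19 mm behind it; z points along the fingers, y is the line along which they close (so a half turn about z gives the same grasp; the last joint's range is limited). The gripper opens to 88 mm and grips with 3 to 60 N. Pads are 19 mm wide; open, the fingers measure 130 mm over their backs; the gripper's body (78 mm by 193 mm) begins 47 mm behind the grasp point.
Start: joints at [-50.93, 20.546, 0.682, 0, -70.136, -16.507], TCP at [0.259, -0.623, 0.227] pointing down, gripper open.
Joint ranges: [-176.03, 176.03], [-82.01, 121.73], [-58.28, 71.71], [-173.87, 95.51], [-174.79, -0.11], [-173.66, 173.66]. Speed limits (degrees/s): [136.94, 136.94, 172.46, 180, 180, 180].

## Interface

Orientations are given as [roll, pitch, yaw] about the fixed x, y, z axes, in that order (R = Rz(yaw) Ry(pitch) Rx(roll)).
In Python, from plant import ctrl, viewer gives the robot as it stands.
- The arm moves only by the tool servo_tool, never from a script. Its argument "rows" is a list of rows, each a list of 6 numbers: the shift along the world's x, y, z in mm, then the turn, a rotation vector about the world's x, y, z in degrees. A call has 1 to 5 rows; each row shifts and turns the commanded pose from where the row before left it; what a row does not reach is not made up. A row lasts 1/12 s, in which the tool goes at most 41.7 mm and 7.16 degrees, less where a joint would pass 70% of its speed; a pose out of reach is approached as far as the arm can. A call is refused whole if a number of a shift passes 41.7 or a number of a turn 7.16, either way. A call with a gripper value outside its range is refused whole. "fingers" is the finger opening in mm, from 0 to 87.6, set as the call begins (left out, the last holds). The fingers move at their own pace and stop on an object; the grip force is fixed at half the most. Time passes only in rows, so rows that do not move let the fingers close. It gives the time, the measured TCP pose, the force and the opening at its end, in the units of the state.
- ctrl.get_obs(): the state, without advancing time (a new reading comes with each control period).
- viewer.snapshot(name): name is "side" or "top" or "wrist"; returns (picture, depth): 400x640x3 uint8, red, green, blue; 400x640 float32, m along the optical axis (not along the pixel's ray), 0 where there is no reading.
- viewer.calibration(name): a dict with "fx", "fy", "cx", "cy" (pixels), "origin" and "rotation" of the camera in the world. Camera axes: x right, y up, looking along -z (the intrinsics and any distortion apply to the point x, -y, -z); pixel columns grow to the right and rows downward; lengths in m; the calibration is good to about 2 mm. A picture is of the moment at which its call begins: read the wrist's pose just before it. calibration takes no time and is no camera call; for the wrist camera it gives the pose at the moment of the call.
- ctrl.close_job(): hands the job in, once; it reports no verdict.
The state is a dict: "clock": time; "joint_pos": joint angles; "qvel": joint speeds; "tau": joint torques, N m; "tool_pos": TCP position; "orientation": TCP orientation; "force": force on the tool from outside, world axes, zero at the start; "moment": the same for the moment, N m; "opening": finger opening in m.
Only numpy, scipy, OpenCV 4.12 (cv2) and the standard library are available. Lean on these libraries where they do the work, as an engineer would, in place of code of your own. Each camera call takes 0.05 s, during which the arm holds its last target. There are 200 camera calls.

## Working session

There is one attempt and no reset: what is moved stays moved. The work goes in short steps, Python scripts to look and compute and a tool call to move; the robot and the scene stay as the last step left them, time stands still between calls to the robot, and variables do not carry over. Pictures are saved under pics/ and viewed, on a budget of 10 in all, crops included, one or two more only if the job needs it, and the job is handed in when it is done.

Besides the shell and the picture viewer there is one more tool, called after "Request:" by a JSON object that holds its "fn" and its "kwargs". servo_tool: Moves the arm, as the interface text tells. Its arguments: {"type":"object","properties":{"rows":{"type":"array","items":{"type":"array","items":{"type":"number"}}},"fingers":{"type":"number"}},"required":["rows"]}

```bash
mkdir -p pics; cat > h.py <<'E'
import numpy as np,cv2
from plant import ctrl,viewer
def snap(n,f):
    c=viewer.calibration(n); p,d=viewer.snapshot(n)
    cv2.imwrite('pics/%s.png'%f,p[:,:,::-1]); np.savez('pics/%s.npz'%f,p=p,d=d,**{k:np.array(v) for k,v in c.items() if not isinstance(v,(str,dict))})
    return p,d,c
def load(f): return np.load('pics/%s.npz'%f)
def world(z):
    "HxWx3 world points from depth"
    d=z['d'];v,u=np.mgrid[:d.shape[0],:d.shape[1]]
    P=np.stack([(u-z['cx'])/z['fx']*d,-(v-z['cy'])/z['fy']*d,-d],-1)
    W=P@z['rotation'].T+z['origin']; W[d==0]=np.nan
    return W
E
python3 - <<'E'
from h import *
print(ctrl.get_obs())
for n in('side','top','wrist'):
    p,d,c=snap(n,n+'0');print(n,c)
a=[cv2.imread('pics/%s0.png'%n) for n in('side','top')]
cv2.imwrite('pics/st0.png',np.vstack(a)[:, :])
E
```

```text
{'clock': 0.0, 'joint_pos': array([-5.09304597e+01,  2.05921391e+01,  6.34237758e-01, -2.20929762e-02,
       -7.01337876e+01, -1.65060803e+01]), 'qvel': array([-0.03832123, -0.10862933,  0.02014921,  0.00356327,  0.09569156,
        0.04506289]), 'tau': array([-8.32329042e-04, -5.82718527e+01,  2.93058944e+01,  6.99724227e+00,
        6.99079319e-03, -8.41330666e-05]), 'tool_pos': array([ 0.25879921, -0.62289827,  0.22561204]), 'orientation': array([ 1.79906188e+02, -6.14040270e-03, -1.57444059e+02]), 'force': array([-0.6406398 , -0.35726191, -0.50042583]), 'moment': array([ 0.06226781, -0.04887752,  0.00181233]), 'opening': 0.0872021648628654}
side {'fx': 468.57089963131165, 'fy': 468.57089963131165, 'cx': 312.1722102440268, 'cy': 200.4263223661906, 'origin': array([0.04421251, 0.91521086, 0.75926655]), 'rotation': array([  58.37326114,    0.88632657, -149.3950012 ])}
top {'fx': 479.35908784718583, 'fy': 479.35908784718583, 'cx': 318.56820294290725, 'cy': 199.76748325179761, 'origin': array([0.41540622, 0.04547214, 1.07280769]), 'rotation': array([ 11.11015863,   0.45904831, -89.52811951])}
wrist {'fx': 295.5852409992573, 'fy': 295.5852409992573, 'cx': 318.2917344891666, 'cy': 198.53464062944798, 'origin': array([ 0.19032637, -0.65197578,  0.38448971]), 'rotation': array([-15.7512093 ,  -0.12366518, 112.51458028])}
```

```bash
sed -i "s/^def load.*/from scipy.spatial.transform import Rotation as R\ndef load(f):\n    z=dict(np.load('pics\/%s.npz'%f)); z['rotation']=R.from_euler('xyz',z['rotation'],degrees=True).as_matrix(); return z/" h.py
python3 -c "
from h import *
W=world(load('top0'));print(W[200,320],W[50,50],W[350,600])"
```

```text
[0.62516882 0.05252181 0.00164249] [ 1.40062413  1.18435013 -0.7529529 ] [ 0.30226206 -0.55041679 -0.0028032 ]
```

View pics/top0.png

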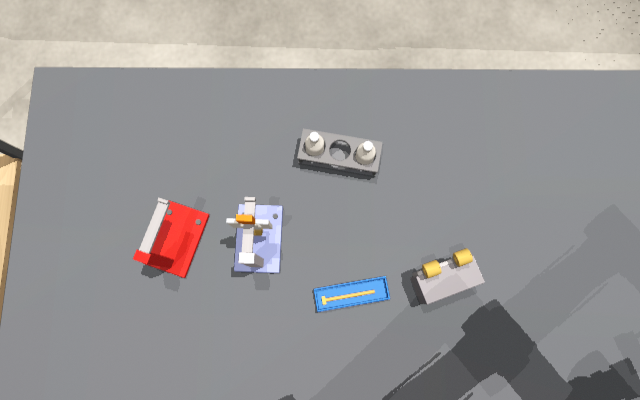

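View pics/side0.png

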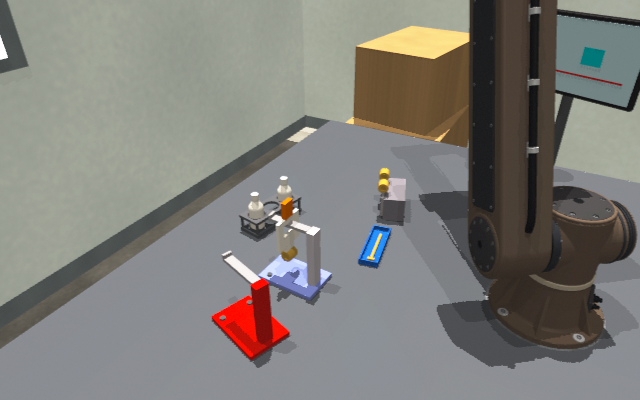

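The top view shows the stand (post at about 247,258, lip at 250,201), the orange tab (244,219), jamb knuckles (431,269) and (462,257), tray (351,294), rack (340,150) and the red look-alike (172,238). The side view shows the tab at (287,209) and the knuckles at (384,180).

```bash
python3 - <<'E'
from h import *
def ray(z,u,v):
    r=z['rotation']@np.array([(u-z['cx'])/z['fx'],-(v-z['cy'])/z['fy'],-1]);return z['origin'],r/np.linalg.norm(r)
def tri(a,b):
    A=0;B=0
    for o,r in(a,b):
        M=np.eye(3)-np.outer(r,r);A=A+M;B=B+M@o
    x=np.linalg.solve(A,B);return x*1000,[1000*np.linalg.norm(np.cross(x-o,r)) for o,r in(a,b)]
res={}
for n in('top0','side0'):
    z=load(n);W=world(z)*1000;h=cv2.cvtColor(z['p'],cv2.COLOR_RGB2HSV)
    for nm,lo,hi in(('tab',(8,200,120),(19,255,255)),('brass',(17,120,90),(26,255,255))):
        m=cv2.inRange(h,lo,hi)
        if n=='side0': m[:150]=0;m[:,430:]=0
        else: m[:100]=0
        k,l,s,c=cv2.connectedComponentsWithStats(m)
        for i in range(1,k):
            if s[i,4]>15:
                w=W[l==i];print(n,nm,s[i],c[i].round(1),np.nanmedian(w,0).round(1),np.nanpercentile(w,2,0).round(0),np.nanpercentile(w,98,0).round(0))
# stand and jamb point clouds from top
z=load('top0');W=world(z)*1000
def rect(nm,v0,v1,u0,u1,lo,hi):
    w=W[v0:v1,u0:u1].reshape(-1,3);w=w[(w[:,2]>lo)&(w[:,2]<hi)]
    print(nm,len(w),'z',np.median(w[:,2]).round(1),cv2.minAreaRect(w[:,:2].astype(np.float32)))
rect('bar',190,280,225,290,150,170)
rect('post',235,280,225,290,150,170)
rect('base',190,280,225,290,8,18)
rect('jambtop',240,310,405,490,60,76)
rect('jambkn',240,310,405,490,88,120)
rect('bottles',120,180,290,390,55,125)
rect('rack',120,180,290,390,40,54)
rect('tray',270,320,305,395,10,20)
E
```

```text
top0 tab [237 217  18   7  63] [246.9 221.2] [544.9 185.9 197.5] [544. 174. 181.] [552. 201. 217.]
top0 brass [236 214  16   8 102] [243.7 217.6] [549.5 188.6 215.8] [545. 176. 209.] [555. 203. 219.]
top0 brass [254 230   8   5  40] [257.5 232. ] [540.9 181.8  79.6] [537. 175.  74.] [545. 189.  85.]
top0 brass [453 249  19  17 237] [462.3 257. ] [ 490.2 -233.9  106.9] [ 476. -251.   87.] [ 505. -220.  112.]
top0 brass [422 260  19  18 234] [431.3 268.6] [ 466.6 -171.2  107.2] [ 452. -188.   88.] [ 482. -157.  112.]
top0 brass [325 291  49  10 117] [348.7 295.6] [411.5 -12.   11.8] [403. -62.   8.] [422.  38.  15.]
side0 tab [281 198  11  22 163] [286.4 209.1] [543.9 199.2 199.4] [542. 180. 180.] [554. 207. 218.]
side0 brass [378 168  12  25 175] [383.3 180.5] [ 475.3 -182.4  101.9] [ 452. -252.   85.] [ 507. -155.  111.]
side0 brass [281 198  11   7  35] [286.  200.9] [549.4 192.2 217.6] [543. 176. 215.] [555. 205. 219.]
side0 brass [372 235   9  23  30] [376.  245.6] [410.8  -9.6  12. ] [401. -56.  10.] [423.  35.  14.]
side0 brass [281 247  16  14 129] [289.1 253.8] [541.7 199.2  7
[... 275 characters left out ...]
e 1826 z 12.2 ((537.6063842773438, 189.72286987304688), (100.33338928222656, 149.8974609375), 88.39360046386719)
jambtop 1754 z 69.9 ((451.43182373046875, -215.72811889648438), (67.953125, 131.430419921875), 20.59488868713379)
jambkn 497 z 106.9 ((479.29052734375, -204.7200927734375), (29.876842498779297, 98.23121643066406), 20.63078498840332)
bottles 658 z 84.0 ((731.3685913085938, 14.114097595214844), (163.01763916015625, 56.17576217651367), 83.05104064941406)
rack 1481 z 50.0 ((730.41748046875, 9.83477783203125), (180.2560577392578, 72.06494903564453), 80.08264923095703)
tray 517 z 14.8 ((417.5164794921875, -16.833168029785156), (49.87188720703125, 159.76565551757812), 10.356698989868164)
```

Request:
{"fn": "servo_tool", "kwargs": {"rows": [[13,36,8,0,0,3],[13,36,8,0,0,3],[13,36,8,0,0,3],[13,36,8,0,0,3],[13,36,8,0,0,3]]}}

```text
clock: 0.57
tool_pos: [0.324, -0.4416, 0.2665]
orientation: [180.0, -0.0, -142.3]
force: [2.2, -0.3, 0.8]
opening: 0.0878
```

Request:
{"fn": "servo_tool", "kwargs": {"rows": [[13,36,8,0,0,3],[13,36,8,0,0,3],[13,36,8,0,0,3],[13,36,8,0,0,3],[13,36,8,0,0,3]]}}

```text
clock: 0.98
tool_pos: [0.3889, -0.2615, 0.307]
orientation: [-180.0, 0.0, -127.3]
force: [1.4, 0.3, -0.6]
opening: 0.0874
```

Request:
{"fn": "servo_tool", "kwargs": {"rows": [[13,36,0,0,0,3],[13,36,0,0,0,3],[13,36,0,0,0,3],[13,36,0,0,0,3],[13,36,0,0,0,3]]}}

```text
clock: 1.4
tool_pos: [0.4539, -0.0814, 0.3068]
orientation: [-180.0, 0.0, -112.3]
force: [1.3, -1.2, 0.9]
opening: 0.0877
```

Request:
{"fn": "servo_tool", "kwargs": {"rows": [[13,36,0,0,0,3],[13,36,0,0,0,3],[13,36,0,0,0,3],[13,36,0,0,0,3],[13,36,0,0,0,3]]}}

```text
clock: 1.82
tool_pos: [0.519, 0.0987, 0.3066]
orientation: [-180.0, 0.0, -97.3]
force: [1.0, -0.5, 0.5]
opening: 0.0873
```

Request:
{"fn": "servo_tool", "kwargs": {"rows": [[15,25,0,0,0,3],[15,25,0,0,0,2.7],[0,0,0,0,0,0]]}}

```text
clock: 2.07
tool_pos: [0.5507, 0.1505, 0.305]
orientation: [179.9, -0.0, -91.4]
force: [-0.7, 0.1, 0.1]
opening: 0.0877
```

```bash
cat > leaf.py <<'E'
from h import *
import sys
f=sys.argv[1]
o=ctrl.get_obs();print('tcp',(o['tool_pos']*1000).round(1),o['orientation'].round(2))
snap('wrist',f);z=load(f);W=world(z)*1000
h=cv2.cvtColor(z['p'],cv2.COLOR_RGB2HSV);m=cv2.inRange(h,(6,150,90),(26,255,255))>0
def fit(nm,w):
    w=w[np.isfinite(w[:,0])]
    if len(w)>5: print(nm,len(w),'med',np.median(w,0).round(1),cv2.minAreaRect(w[:,:2].astype(np.float32)))
fit('tabtop',W[m&(W[...,2]>212)&(W[...,2]<222)])
w=W[m&(W[...,2]>182)&(W[...,2]<212)]
fit('tabside',w)
w=W[(W[...,2]>150)&(W[...,2]<170)&(W[...,0]>450)&(W[...,1]>120)&(W[...,1]<260)&~m];fit('bar+post',w)
w=W[(W[...,2]>164.5)&(W[...,2]<170)&(W[...,0]>575)&(W[...,1]>120)&(W[...,1]<260)];fit('lip',w)
w=W[(W[...,2]>171)&(W[...,2]<177)&(W[...,1]>120)&(W[...,1]<260)&~m];fit('platetop',w)
E
python3 leaf.py w1
```

```text
tcp [550.7 150.5 305. ] [ 1.7993e+02 -4.0000e-02 -9.1420e+01]
tabtop 401 med [547.9 186.6 216.6] ((547.9645385742188, 187.82943725585938), (29.76044464111328, 11.654726028442383), 87.1068115234375)
tabside 114 med [547.5 173.5 199. ] ((547.183349609375, 173.46487426757812), (1.006919026374817, 10.39306640625), 87.81925964355469)
bar+post 2213 med [522.5 186.5 160.7] ((531.489501953125, 174.91094970703125), (51.14426803588867, 126.13497924804688), 86.1910171508789)
lip 111 med [591.9 186.  168.5] ((592.141845703125, 186.59922790527344), (19.90029525756836, 6.026362419128418), 88.67106628417969)
platetop 211 med [546.8 162.  174.7] ((547.1240844726562, 187.38632202148438), (78.31774139404297, 7.243428707122803), 88.51781463623047)
```

View pics/w1.png

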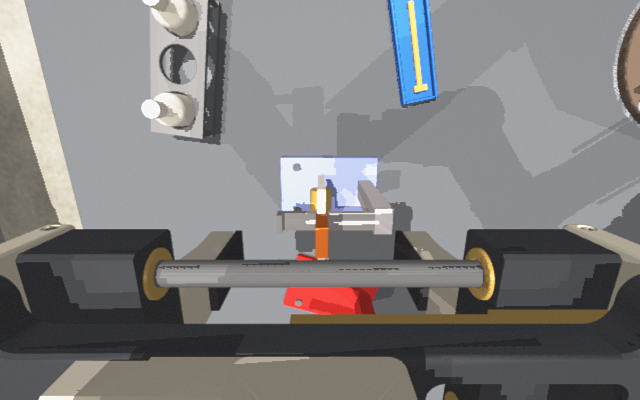

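The wrist view shows the tab centred at (321,243) between the open fingers and the bar running from (280,220) to (390,220). The tab is at about (548, 188), z top 216.6, which agrees with the top and side views. I'll go down and grasp.

Request:
{"fn": "servo_tool", "kwargs": {"rows": [[-3,20,0,0,0,0],[0,17.5,-15,0,0,0],[0,0,-25,0,0,0],[0,0,-25,0,0,0],[0,0,-25,0,0,0]]}}

```text
clock: 2.53
tool_pos: [0.5455, 0.1837, 0.2158]
orientation: [-180.0, 0.0, -91.8]
force: [1.4, -0.0, -0.3]
opening: 0.0876
```

Request:
{"fn": "servo_tool", "kwargs": {"rows": [[0,0,-20,0,0,0],[0,0,-10,0,0,0],[0,0,-4,0,0,0],[0,0,0,0,0,0]]}}

```text
clock: 2.87
tool_pos: [0.5458, 0.1836, 0.1824]
orientation: [180.0, -0.0, -91.8]
force: [0.7, 0.8, -0.3]
opening: 0.0881
```

Request:
{"fn": "servo_tool", "kwargs": {"rows": [[0,0,0,0,0,0],[0,0,0,0,0,0],[0,0,0,0,0,0],[0,0,0,0,0,0],[0,0,0,0,0,0]], "fingers": 0}}

```text
clock: 3.28
tool_pos: [0.5462, 0.1843, 0.1832]
orientation: [-180.0, 0.0, -91.7]
force: [0.3, -0.4, 0.2]
opening: 0.0596
```

Request:
{"fn": "servo_tool", "kwargs": {"rows": [[0,0,0,0,0,0],[0,0,0,0,0,0],[0,0,0,0,0,0],[0,0,0,0,0,0],[0,0,0,0,0,0]]}}

```text
clock: 3.7
tool_pos: [0.546, 0.1842, 0.1826]
orientation: [180.0, -0.0, -91.7]
force: [0.1, -0.1, -0.6]
opening: 0.0266
```

Request:
{"fn": "servo_tool", "kwargs": {"rows": [[1.5,3.5,0,0,0,0],[0,0,0,0,0,0],[0,0,0,0,0,0],[0,0,0,0,0,0],[0,0,0,0,0,0]]}}

```text
clock: 4.12
tool_pos: [0.5477, 0.188, 0.1827]
orientation: [-180.0, 0.0, -91.7]
force: [1.1, -0.0, -0.3]
opening: 0.0116
```

Request:
{"fn": "servo_tool", "kwargs": {"rows": [[0,0,0,0,0,0],[0,0,0,0,0,0],[0,0,0,0,0,0]]}}

```text
clock: 4.37
tool_pos: [0.5476, 0.1878, 0.1827]
orientation: [-180.0, 0.0, -91.7]
force: [0.3, 1.4, 0.3]
opening: 0.0121
```

Gripped (12 mm). Next I'll lift 14 mm.

Request:
{"fn": "servo_tool", "kwargs": {"rows": [[0,0,4,0,0,0],[0,0,5,0,0,0],[0,0,5,0,0,0],[0,0,0,0,0,0],[0,0,0,0,0,0]]}}

```text
clock: 4.78
tool_pos: [0.5475, 0.1877, 0.197]
orientation: [-180.0, 0.0, -91.7]
force: [0.3, 0.3, -2.8]
opening: 0.0119
```

```bash
python3 leaf.py w2; python3 - <<'E'
from h import *
o=ctrl.get_obs();print(o['force'],o['moment'],o['opening'])
snap('side','s2');cv2.imwrite('pics/s2c.png',cv2.resize(cv2.imread('pics/s2.png')[150:320,200:400],None,fx=3,fy=3,interpolation=cv2.INTER_CUBIC))
E
```

```text
tcp [547.5 187.7 197. ] [-1.7998e+02  2.0000e-02 -9.1740e+01]
tabtop 187 med [546.2 173.  217.3] ((547.0091552734375, 173.68878173828125), (13.206099510192871, 4.79294490814209), 18.19765853881836)
tabside 277 med [546.2 173.  202.5] ((546.9232177734375, 173.52487182617188), (12.790437698364258, 4.378751277923584), 17.161945343017578)
bar+post 3822 med [525.3 182.7 160.5] ((531.9066162109375, 170.76409912109375), (45.28995132446289, 126.18043518066406), 88.80862426757812)
lip 158 med [591.9 181.  168.4] ((592.0160522460938, 181.74911499023438), (10.482043266296387, 6.196005821228027), 86.34075927734375)
platetop 17 med [544.8 148.1 174. ] ((545.185546875, 148.14146423339844), (0.5235112905502319, 6.893208980560303), 88.09838104248047)
[-0.31193827 -0.2722897  -2.65115687] [ 0.0039929   0.15439679 -0.03727823] 0.011737957800169176
```

View pics/s2c.png

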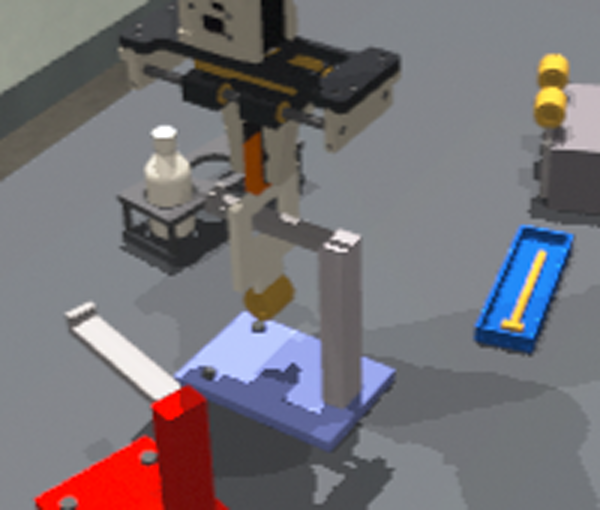

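The side crop shows the leaf held at its tab (258,160), raised with the bar inside its window and its knuckle free at (268,298). The force on the tool is about 2.7 N down, which fits a lifted leaf. Next is +x past the lip.

Request:
{"fn": "servo_tool", "kwargs": {"rows": [[8,-0.2,0,0,0,0],[12,-0.3,0,0,0,0],[12,-0.3,0,0,0,0],[12,-0.3,0,0,0,0],[12,-0.3,0,0,0,0]]}}

```text
clock: 5.3
tool_pos: [0.6052, 0.1861, 0.1962]
orientation: [180.0, -0.0, -91.7]
force: [-0.6, 0.4, -1.9]
opening: 0.0119
```

Request:
{"fn": "servo_tool", "kwargs": {"rows": [[12,-0.3,0,0,0,0],[12,-0.3,0,0,0,0],[5,0,0,0,0,0],[0,0,0,0,0,0]]}}

```text
clock: 5.63
tool_pos: [0.634, 0.1853, 0.1954]
orientation: [180.0, -0.0, -91.8]
force: [0.8, 0.7, -2.0]
opening: 0.0117
```

Request:
{"fn": "servo_tool", "kwargs": {"rows": [[0,0,15,0,0,0],[0,0,20,0,0,0],[0,0,20,0,0,0],[0,0,20,0,0,0],[-3,-7,5,0,0,0]]}}

```text
clock: 6.05
tool_pos: [0.6309, 0.1796, 0.28]
orientation: [-179.7, 0.1, -91.7]
force: [0.4, 0.5, -0.3]
opening: 0.0119
```

Request:
{"fn": "servo_tool", "kwargs": {"rows": [[-8,-20,0,0,0,1.5],[-10,-25,0,0,0,1.5],[-10,-25,0,0,0,1.5],[-10,-25,0,0,0,1.5],[-10,-25,0,0,0,1.5]]}}

```text
clock: 6.47
tool_pos: [0.58, 0.0572, 0.2756]
orientation: [179.9, 0.0, -84.2]
force: [0.3, 0.2, -2.7]
opening: 0.0117
```

Request:
{"fn": "servo_tool", "kwargs": {"rows": [[-10,-25,0,0,0,1.5],[-10,-25,0,0,0,1.5],[-10,-25,0,0,0,1.5],[-10,-25,0,0,0,1.5],[-10,-25,0,0,0,1.5]]}}

```text
clock: 6.88
tool_pos: [0.5299, -0.0677, 0.2758]
orientation: [180.0, 0.0, -76.7]
force: [0.4, -0.2, -2.7]
opening: 0.0117
```

Request:
{"fn": "servo_tool", "kwargs": {"rows": [[-10,-25,0,0,0,1.5],[-10,-25,0,0,0,1.5],[-10,-25,0,0,0,1.5],[-10,-25,0,0,0,1.5],[-10,-25,0,0,0,1.4]]}}

```text
clock: 7.3
tool_pos: [0.4798, -0.1925, 0.2759]
orientation: [180.0, 0.0, -69.3]
force: [-0.4, -0.4, -1.8]
opening: 0.0121
```

Request:
{"fn": "servo_tool", "kwargs": {"rows": [[-4,-13,0,0,0,0],[0,0,0,0,0,0],[0,0,0,0,0,0]]}}

```text
clock: 7.55
tool_pos: [0.4763, -0.205, 0.2759]
orientation: [180.0, 0.0, -69.5]
force: [0.4, -0.3, -2.5]
opening: 0.012
```

```bash
cat > jm.py <<'E'
from h import *
import sys
t=sys.argv[1]
o=ctrl.get_obs();print('tcp',(o['tool_pos']*1000).round(1),o['orientation'].round(2),o['force'].round(1))
a=np.radians(20.6);X=np.array([np.cos(a),np.sin(a)]);Y=np.array([-X[1],X[0]]);C=np.array([479.3,-204.7])
for n in('wrist','side','top'):
    f=n+t;snap(n,f);z=load(f);W=world(z)*1000
    L=np.stack([(W[...,:2]-C)@X,(W[...,:2]-C)@Y,W[...,2]],-1)  # jamb frame
    h=cv2.cvtColor(z['p'],cv2.COLOR_RGB2HSV);m=cv2.inRange(h,(6,110,40),(28,255,255))
    m[~((abs(L[...,0])<60)&(abs(L[...,1])<80)&(L[...,2]>72)&(L[...,2]<300))]=0
    k,l,s,c=cv2.connectedComponentsWithStats(m)
    for i in range(1,k):
        if s[i,4]>12:
            w=L[l==i];print(n,s[i],'med',np.median(w,0).round(1),'lo',np.percentile(w,3,0).round(1),'hi',np.percentile(w,97,0).round(1))
E
python3 jm.py 3; python3 - <<'E'
import cv2,numpy as np
a=cv2.imread('pics/wrist3.png')[:300,100:540];b=cv2.resize(cv2.imread('pics/side3.png')[90:240,330:440],None,fx=2,fy=2)
cv2.imwrite('pics/v3.png',np.hstack([a,b]))
E
```

```text
tcp [ 476.3 -205.   275.9] [ 1.7998e+02  3.0000e-02 -6.9460e+01] [ 0.4 -0.3 -2.5]
wrist [305 136  26  29 450] med [ -2.7 -35.2 106.9] lo [-16.1 -49.7  94.2] hi [ 10.7 -21.6 110.2]
wrist [ 303  179   31   67 1032] med [ -3.9 -12.2 176.7] lo [-16.9 -13.8 106.6] hi [ 10.1  40.9 298.6]
side [385 114   7  13  60] med [ -0.7  17.  283.5] lo [ -7.1   9.3 270.4] hi [  5.9  22.2 299.2]
side [380 153  11  13  96] med [ -0.9  15.4 170.2] lo [-13.8  -8.1 154.3] hi [ 11.1  22.8 179.3]
side [378 168  12  25 209] med [ -0.4  24.7 104.5] lo [-12.3 -45.2  86.5] hi [ 11.8  50.9 111.9]
```

View pics/v3.png

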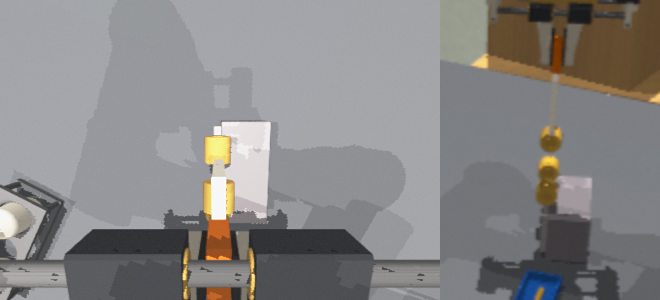

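The wrist part shows the near jamb knuckle at (217,150), the far one partly hidden at (218,195), and the leaf's white plate top edge above them. The side part shows the leaf knuckle at (551,138) directly above the jamb knuckles (547,165) and (546,190). The fit needs finer numbers, so I'll fit cylinders.

```bash
cat > fit.py <<'E'
from h import *
import sys
from scipy.optimize import least_squares
t=sys.argv[1];zl=float(sys.argv[2]) # expected leaf bore z
a=np.radians(20.6);X=np.array([np.cos(a),np.sin(a)]);Y=np.array([-X[1],X[0]]);C=np.array([479.3,-204.7])
def cyl(nm,w):
    if len(w)<25: return print(nm,'few',len(w))
    def r(p): # x0,z0 at y=0, slope x, slope z
        return np.hypot(w[:,0]-p[0]-p[2]*w[:,1],w[:,2]-p[1]-p[3]*w[:,1])-15
    k=dict(loss='soft_l1',f_scale=.7)
    s=least_squares(lambda p:np.r_[r(p),(p[2:]*300)],[0,w[:,2].max()-15,0,0],**k)
    print(nm,len(w),'x0 z0',s.x[:2].round(2),'slope deg',np.degrees(s.x[2:]).round(2),'rms',np.sqrt(np.median(r(s.x)**2)).round(2),'y %.1f..%.1f'%tuple(np.percentile(w[:,1],[2,98])))
for n in sys.argv[3:]:
    z=load(n+t);W=world(z)*1000
    L=np.stack([(W[...,:2]-C)@X,(W[...,:2]-C)@Y,W[...,2]],-1)
    h=cv2.cvtColor(z['p'],cv2.COLOR_RGB2HSV);m=cv2.inRange(h,(6,110,40),(28,255,255))>0
    m&=(abs(L[...,0])<25)
    y=L[...,1];zz=L[...,2]
    cyl(n+' jamb',L[m&(abs(y)<46)&(abs(y)>22)&(zz>80)&(zz<113)])
    cyl(n+' leaf',L[m&(abs(y)<(17 if abs(zl-95)<20 else 30))&(abs(zz-zl)<18)])
    w=L[(h[...,1]<60)&(abs(L[...,0])<16)&(abs(y)<45)&(abs(zz-zl-104)<2.2)]
    if len(w)>10:
        p=np.polyfit(w[:,1],w[:,0],1);print(n,'plate top edge',len(w),'x at y0 %.1f yaw %.2f'%(p[1],-np.degrees(p[0])),'x %.1f..%.1f y %.1f..%.1f z %.1f'%(*np.percentile(w[:,0],[2,98]),*np.percentile(w[:,1],[1,99]),np.median(w[:,2])))
    w=L[(h[...,1]<60)&(abs(L[...,0])<10)&(abs(y)<48)&(zz-zl<102)&(zz-zl>18)]
    if len(w)>10: print(n,'plate',len(w),'x',np.percentile(w[:,0],[3,50,97]).round(1),'y',np.percentile(w[:,1],[1,99]).round(1))
E
python3 fit.py 3 163 wrist side top
```

```text
wrist jamb 380 x0 z0 [-3.22 95.31] slope deg [-0.09 -0.07] rms 0.33 y -45.2..44.1
wrist leaf 524 x0 z0 [ -4.17 163.53] slope deg [0.03 0.02] rms 0.33 y -13.4..15.1
wrist plate top edge 587 x at y0 -4.3 yaw 0.25 x -8.1..-0.4 y -38.5..-13.4 z 267.8
wrist plate 191 x [-8.  -4.5 -0.6] y [-38.6 -38.1]
side jamb 116 x0 z0 [-0.66 96.43] slope deg [-0.04  0.02] rms 1.38 y -44.7..45.3
side leaf 94 x0 z0 [ -3.39 167.27] slope deg [-0.01 -0.01] rms 3.72 y -9.1..22.8
side plate 72 x [-5.5 -1.7  1.9] y [-6.5 47. ]
top jamb few 0
top leaf few 0
```

Request:
{"fn": "servo_tool", "kwargs": {"rows": [[1.7,-1.2,-5,0,0,0],[0,0,-10,0,0,0],[0,0,-10,0,0,0],[0,0,-8,0,0,0],[0,0,-2,0,0,0]]}}

```text
clock: 8.12
tool_pos: [0.4781, -0.205, 0.2391]
orientation: [179.8, 0.1, -69.3]
force: [-0.5, 0.3, -2.6]
opening: 0.0118
```

Request:
{"fn": "servo_tool", "kwargs": {"rows": [[0,0,0,0,0,0],[0,0,0,0,0,0]]}}

```text
clock: 8.28
tool_pos: [0.4792, -0.2056, 0.2415]
orientation: [180.0, -0.0, -69.3]
force: [-0.4, -0.6, -2.3]
opening: 0.0114
```

```bash
python3 jm.py 4; python3 fit.py 4 128.5 wrist side
```

```text
tcp [ 479.2 -205.6  241.5] [179.98  -0.   -69.33] [-0.4 -0.6 -2.3]
wrist [306 140  28  32 499] med [ -8.2 -36.3 106.3] lo [-16.3 -49.8  93.8] hi [ 10.9 -21.5 109.9]
wrist [ 303  179   31   81 1620] med [ -1.9 -13.5 247.9] lo [-15.2 -15.3 103.3] hi [ 11.7  34.  275.9]
wrist [306 287  26  18 419] med [ -1.4   9.4 275.5] lo [ -7.2   5.  274.4] hi [  3.9  13.9 276.5]
side [384 117   6  21  97] med [  1.7  13.4 264.2] lo [ -5.2 -11.2 238.9] hi [  8.5  19.4 282.6]
side [378 164  11  29 242] med [ -0.4  17.3 109.3] lo [-12.1 -24.2  87.7] hi [ 13.4  50.9 143.3]
wrist jamb 499 x0 z0 [-3.14 95.29] slope deg [-0.03 -0.04] rms 0.3 y -45.4..41.7
wrist leaf 524 x0 z0 [ -1.72 129.03] slope deg [0.03 0.07] rms 0.3 y -15.0..13.6
wrist plate top edge 588 x at y0 -1.7 yaw 0.10 x -5.5..2.2 y -40.1..-15.0 z 233.4
wrist plate 186 x [-5.2 -1.3  2.1] y [-40.2 -39.7]
side jamb 68 x0 z0 [ -0.94 100.53] slope deg [-0.04 -6.69] rms 1.31 y -30.3..45.9
side leaf 104 x0 z0 [ -0.3  131.89] slope deg [ 0.01 -0.01] rms 2.99 y -13.2..21.6
side plate 71 x [-3.4  0.5  4.2] y [-21.5  46.1]
```

Request:
{"fn": "servo_tool", "kwargs": {"rows": [[-1.0,-0.6,-3,0,0,0],[0,0,-6,0,0,0],[0,0,-6,0,0,0],[0,0,-6,0,0,0],[0,0,-3,0,0,0]]}}

```text
clock: 8.85
tool_pos: [0.4776, -0.206, 0.2162]
orientation: [179.9, 0.0, -69.3]
force: [0.1, -0.3, -2.8]
opening: 0.0115
```

Request:
{"fn": "servo_tool", "kwargs": {"rows": [[0,0,-4,0,0,0],[0,0,-4,0,0,0],[0,0,-1.7,0,0,0],[0,0,0,0,0,0],[0,0,0,0,0,0]]}}

```text
clock: 9.27
tool_pos: [0.4783, -0.2061, 0.2079]
orientation: [180.0, -0.0, -69.3]
force: [0.1, -0.5, -1.4]
opening: 0.0117
```

```bash
python3 jm.py 5; python3 fit.py 5 95.3 wrist side;python3 - <<'E'
import cv2,numpy as np
a=cv2.imread('pics/wrist5.png')[:300,100:540];b=cv2.resize(cv2.imread('pics/side5.png')[90:240,330:440],None,fx=2,fy=2)
cv2.imwrite('pics/v5.png',np.hstack([a,b]))
E
```

```text
tcp [ 478.3 -206.1  207.9] [180.    -0.   -69.33] [ 0.1 -0.5 -1.4]
wrist [ 303  143   32  117 2357] med [ -3.  -15.  108.4] lo [-16.1 -49.3  96.9] hi [ 11.   22.9 242.2]
wrist [282 248   9  53 286] med [  6.4 -32.5 293.9] lo [  6.  -36.9 286.3] hi [  7.  -23.9 296.7]
wrist [347 248   8  53 283] med [-11.8 -32.4 293.5] lo [-12.5 -36.8 285.2] hi [-11.5 -24.  296.1]
wrist [306 287  26  18 422] med [ -2.6   9.1 241.9] lo [ -8.4   4.9 240.9] hi [  2.7  13.9 243.1]
wrist [346 309 123   8 490] med [-26.2 -24.  299.2] lo [-41.2 -24.7 297.8] hi [-11.4 -23.3 299.9]
side [384 127   6  23  96] med [  0.9  13.2 231.8] lo [ -6.2  -7.7 204.1] hi [  7.   18.1 254.4]
side [378 168  12  25 187] med [ -0.6  29.6 105.5] lo [-12.9 -41.8  87. ] hi [ 12.7  50.6 111.4]
wrist jamb 590 x0 z0 [-3.2  95.31] slope deg [-0.06 -0.04] rms 0.28 y -45.3..29.7
wrist leaf 524 x0 z0 [-2.82 95.56] slope deg [-0.    0.02] rms 0.32 y -15.3..13.4
wrist plate top edge 584 x at y0 -2.8 yaw 0.03 x -6.7..1.0 y -40.3..-15.2 z 199.8
wrist plate 183 x [-6.2 -2.5  0.7] y [-40.4 -39.9]
side jamb 89 x0 z0 [-1.24 95.93] slope deg [-0.19  0.1 ] rms 1.04 y -42.8..45.9
side leaf 36 x0 z0 [-0.46 96.39] slope deg [-0.01 -0.01] rms 0.54 y -11.0..15.7
side plate top edge 15 x at y0 -5.3 yaw -7.99 x -6.1..3.1 y 14.7..41.6 z 199.3
side plate 63 x [-4.6 -0.7  2.9] y [-6.3 45.9]
```

View pics/v5.png

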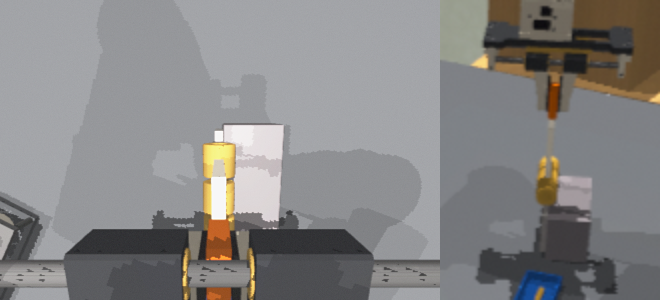

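Aligned to about 0.4 mm in x and z, under 1 mm along the axis, yaw within 0.1°. The picture shows the three knuckles in line: wrist (218,160–200), side (546,180). Next I'll settle, check the load is still hanging, and hand in.

Request:
{"fn": "servo_tool", "kwargs": {"rows": [[0,0,0,0,0,0],[0,0,0,0,0,0],[0,0,0,0,0,0]]}}

```text
clock: 9.67
tool_pos: [0.4782, -0.2061, 0.208]
orientation: [-180.0, -0.0, -69.3]
force: [-0.1, -0.1, -2.0]
opening: 0.0122
```

Request:
{"fn": "servo_tool", "kwargs": {"rows": [[0,0,0,0,0,0]]}}

```text
clock: 9.75
tool_pos: [0.4782, -0.2061, 0.2079]
orientation: [-180.0, -0.0, -69.3]
force: [1.1, -1.3, -2.5]
opening: 0.0118
```

Request:
{"fn": "servo_tool", "kwargs": {"rows": [[0,0,0,0,0,0]]}}

```text
clock: 9.83
tool_pos: [0.4782, -0.2061, 0.2079]
orientation: [-180.0, -0.0, -69.3]
force: [0.3, 0.2, -2.3]
opening: 0.0113
```

```bash
python3 jm.py 6|head -1; python3 fit.py 6 95.3 wrist
```

```text
tcp [ 478.2 -206.1  207.9] [-180.     -0.    -69.34] [ 0.3  0.2 -2.3]
wrist jamb 593 x0 z0 [-3.2  95.24] slope deg [-0.15 -0.1 ] rms 0.3 y -45.4..30.3
wrist leaf 524 x0 z0 [-2.78 95.51] slope deg [0.05 0.07] rms 0.33 y -15.2..13.6
wrist plate top edge 588 x at y0 -3.0 yaw 0.25 x -6.7..1.0 y -40.2..-15.2 z 199.9
wrist plate 186 x [-6.2 -2.5  0.7] y [-40.4 -39.9]
```

```bash
python3 -c "
from plant import ctrl
print(ctrl.close_job())"
```

```text
the job is handed in; nothing more can be done
None
```

I lifted the leaf 14 mm off its hook and took it out past the lip. I then carried it to the jamb without setting it down and lowered it between the jamb's knuckles. The job was handed in at about 10 s of the 54 s allowed, with the leaf still in the gripper.

- **Alignment (last wrist-camera check):** the leaf's bore is about 0.4 mm off the jamb's axis sideways and 0.3 mm in height. It is within 1 mm of the middle of the gap, and its yaw is within 0.3°.
- **Not resting on the jamb:** the wrist carries a steady load of about 2.3 N, close to the 2.7 N measured when the leaf came off the hook. There is no notable sideways force.
- **Disagreements:** the wrist camera places everything about 3 mm off from the top camera, so I aligned using the leaf and jamb seen in the same image. The side camera is coarser; its last fit showed the same alignment to about 1 mm, though some of its earlier fits were poor and I did not use them. The top camera found no knuckles to check against at the jamb.
- **Other objects:** I did not go near the pin, bottles, tray or red look-alike, and did not re-measure them afterwards.

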